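Sort the drilled brackets into the keeper rack and the reject tray

TASK

Sort the drilled aluminium brackets by their brass tags: pull the keeper knob of the grey rack fully out, then seat every bracket with a round tag (pass) flat in a nest of that rack, and when all passes are in, push the knob fully home so that the keeper holds them. Seat every bracket with a straight bar tag (reject) flat in a pocket of the plain dark tray, one bracket to a nest or pocket in both. Leave the brush, chuck key, magnet wand and cast block where they lie.

Things in the scene. Friction and masses are not known exactly. Their poses are not given: they have to be found in the camera images.
- pass_1: Aluminium bracket: foot 70 (x) x 46 (y) x 12 mm (z); upright lug 24 mm long (x), 14 thick (y), rising to 52 mm above the underside, its middle at x = +10 mm: pinch it along y. Origin: centre of the underside, z up. Weighs 0.15 to 0.25 kg. Flat brass tag on the foot's -x end: ROUND, 32 mm across = pass. Absent in some runs.
- pass_2: Aluminium bracket: foot 70 (x) x 46 (y) x 12 mm (z); upright lug 24 mm long (x), 14 thick (y), rising to 52 mm above the underside, its middle at x = +10 mm: pinch it along y. Origin: centre of the underside, z up. Weighs 0.15 to 0.25 kg. Flat brass tag on the foot's -x end: ROUND, 32 mm across = pass. Absent in some runs.
- pass_3: Aluminium bracket: foot 70 (x) x 46 (y) x 12 mm (z); upright lug 24 mm long (x), 14 thick (y), rising to 52 mm above the underside, its middle at x = +10 mm: pinch it along y. Origin: centre of the underside, z up. Weighs 0.15 to 0.25 kg. Flat brass tag on the foot's -x end: ROUND, 32 mm across = pass. Absent in some runs.
- reject_1: Aluminium bracket: foot 70 (x) x 46 (y) x 12 mm (z); upright lug 24 mm long (x), 14 thick (y), rising to 52 mm above the underside, its middle at x = +10 mm: pinch it along y. Origin: centre of the underside, z up. Weighs 0.15 to 0.25 kg. Flat brass tag on the foot's -x end: straight BAR 44 x 11 mm across the foot = reject. Absent in some runs.
- reject_2: Aluminium bracket: foot 70 (x) x 46 (y) x 12 mm (z); upright lug 24 mm long (x), 14 thick (y), rising to 52 mm above the underside, its middle at x = +10 mm: pinch it along y. Origin: centre of the underside, z up. Weighs 0.15 to 0.25 kg. Flat brass tag on the foot's -x end: straight BAR 44 x 11 mm across the foot = reject. Absent in some runs.
- reject_3: Aluminium bracket: foot 70 (x) x 46 (y) x 12 mm (z); upright lug 24 mm long (x), 14 thick (y), rising to 52 mm above the underside, its middle at x = +10 mm: pinch it along y. Origin: centre of the underside, z up. Weighs 0.15 to 0.25 kg. Flat brass tag on the foot's -x end: straight BAR 44 x 11 mm across the foot = reject. Absent in some runs.
- rack: Pass rack: grey fixed rack, 256 mm along its y, 112 mm along its x (from -68 to +44 mm), with three nests in a row along y at y = -90, 0, +90 mm. Nest walls stand 18 mm above the stand top. A steel keeper bar with three tabs slides along the near (-x) side. Origin: stand top, below the middle nest's centre; z up.
- pass_nest_1 (a point): Centre of the floor of nest 1 of the pass rack, 6 mm above the stand top; axes as the rack. Pocket 76 (x) x 52 (y) x 12 mm deep: a bracket's foot fits with 3 mm to spare on each side, its long side along the nest's x, tag end either way. One bracket to a nest.
- pass_nest_2 (a point): Centre of the floor of nest 2 of the pass rack, 6 mm above the stand top; axes as the rack. Pocket 76 (x) x 52 (y) x 12 mm deep: a bracket's foot fits with 3 mm to spare on each side, its long side along the nest's x, tag end either way. One bracket to a nest.
- pass_nest_3 (a point): Centre of the floor of nest 3 of the pass rack, 6 mm above the stand top; axes as the rack. Pocket 76 (x) x 52 (y) x 12 mm deep: a bracket's foot fits with 3 mm to spare on each side, its long side along the nest's x, tag end either way. One bracket to a nest.
- keeper (a joint): Keeper slide along the rack's +y, m: 0 = fully home, 0.045 = fully out, stops at both; rubs with about 3 N, stays where left. Home: three tabs (24 mm wide, 22 to 27 mm above the stand top, reaching 14 mm over each nest from its -x wall) lie over the nests' middles, blocking entry and holding seated feet down. Out: tabs lie clear of the nests, over the blocks between.
- keeper_knob (a point): Middle of the black pull knob on the keeper's +y end: cylinder 32 mm across, 30 mm long, axis along the rack's y, centre 42 mm above the stand top; moves with the keeper, axes as the rack. When home it is at x = -58, y = +190 mm of the rack. Pinch it from above across the rack's x.
- reject_tray: Reject tray: plain fixed dark steel tray without keeper, 204 mm along its x, 88 mm along its y, walls 18 mm high, three pockets in a row along x at x = -70, 0, +70 mm. May stand on the left or right. Origin: centre of its underside; z up.
- reject_nest_1 (a point): Centre of the floor of pocket 1 of the reject tray, 6 mm above the stand top; axes as the tray. Pocket 52 (x) x 76 (y) x 12 mm deep: a bracket's foot fits with 3 mm to spare on each side, its long side along the pocket's y, tag end either way. One bracket to a pocket.
- reject_nest_2 (a point): Centre of the floor of pocket 2 of the reject tray, 6 mm above the stand top; axes as the tray. Pocket 52 (x) x 76 (y) x 12 mm deep: a bracket's foot fits with 3 mm to spare on each side, its long side along the pocket's y, tag end either way. One bracket to a pocket.
- reject_nest_3 (a point): Centre of the floor of pocket 3 of the reject tray, 6 mm above the stand top; axes as the tray. Pocket 52 (x) x 76 (y) x 12 mm deep: a bracket's foot fits with 3 mm to spare on each side, its long side along the pocket's y, tag end either way. One bracket to a pocket.
- chip_bin: Chip bin, 200 (x) x 120 (y) x 75 mm high, fixed, covered by a hinged sheet-steel flap with a small knob (about 120 mm high in all). On the opposite side from the reject tray. Not used, an obstacle. Origin: centre of its underside.
- brush: Stiff bristle brush with wooden handle, about 230 x 40 x 30 mm, lying along its x; leave alone. Origin: underside, near its middle.
- chuck_key: Steel T-shaped chuck key, about 95 x 120 x 20 mm, lying; leave alone. Origin: underside, near its middle.
- magnet_wand: Magnet sweeper wand, about 440 x 50 x 40 mm, lying along its x beyond the rack; leave alone. Origin: underside, near its middle.
- cast_block: Cast aluminium block 90 x 60 x 45 mm; leave alone. Origin: centre of its underside.
Mind the look-alikes: they are no part of the job. What is shaped like the pass_1 but red is not meant. Leave any turquoise look-alike of the pass_3 alone.

How it is judged:
By the outcome, as a careful person would: the job done as asked, in the order asked, and still so for the second after the job is handed in, with the robot touching nothing.
Of pass_1, pass_2, pass_3, reject_1, reject_2, reject_3 only 4 to 6 are there at a start; the rules pass over those that are not, and their reading is None.
At some moment in a run one of pass_1, pass_2, pass_3, reject_1, reject_2, reject_3 may be knocked a few centimetres aside while the robot is not near it.
It also fails if it takes over 210 s, if anything falls off the work surface, if the arm or the gripper's body presses on something with over 40 N, if the wrist force passes 120 N, or if a joint passes its speed limit or range.

ROBOT

A 6-joint arm with a two-finger parallel gripper is mounted at the origin on the work surface. World frame = base frame: x ahead of the robot, y to its left, z up, the work surface at z = 0. Lengths are in mm, angles in rad, forces in N, time in s.
With the tool pointing down it reaches from about 350 to 975 mm from the base axis. Payload 7.1 kg.
Tool frame: the origin (TCP) lies on the front face of the gripper's body, between the roots of the fingers; the fingertips stand 80 mm ahead of it and the grasp point (between the pads) lies 61 mm ahead of it (env.tips_ahead is the distance from the TCP to the fingertips, in mm); z points along the fingers, y is the line along which they close (so a half turn about z gives the same grasp; the last joint's range is limited). The gripper opens to 88 mm and grips with 3 to 60 N. Pads are 20 mm wide; open, the fingers measure 115 mm over their backs; the gripper's body (75 mm by 178 mm) begins 61 mm behind the grasp point.
Start: joints at [-0.019, 0.423, 1.63, -0, 1.089, -0.019], TCP at [624.984, 0.026, 302.675] pointing down, gripper open.
Joint ranges: [-3, 3], [-0.9, 2.11], [0.09, 2.58], [-1.31, 4.45], [0.11, 2.69], [-2.54, 2.54]. Speed limits (rad/s): [2.39, 2.39, 3.01, 3.14, 3.14, 3.14].

INTERFACE

Orientations are given as a unit quaternion [x, y, z, w].
In Python, from station import env, set_gripper, viewer, workorder gives the robot as it stands. Calls block until the motion is done:
- env.reach(position, orientation): joint-space move of the TCP to a pose.
- env.move_l(position, rot=None, rate=150, f_stop=None): straight line of the TCP; rot=None keeps the orientation; rate is the mean speed in mm/s. With f_stop (N) it stops when the force on the tool has changed by that much, and returns True; else False.
- env.move_joints(angles): joint-space move.
- set_gripper(opening): finger opening in mm; the grip force is fixed at half the most; returns when the fingers have stopped.
- env.hold(seconds).
- env.ik(position, orientation): joint angles nearest the present ones, or None.
- env.read_state(): the state.
- viewer.camera(name): name is "scene" or "side" or "wrist"; returns the picture (420x560x3 uint8, blue, green, red); there is no depth.
- viewer.camera_params(name): a dict with "fx", "fy", "cx", "cy" (pixels), "pose" (4x4, takes a point from camera to world coordinates); the wrist camera has in their place "tool_from_camera" (4x4, takes a point from camera to tool coordinates, whose origin is the TCP and whose axes are the flange's). Camera axes: x right, y up, looking along -z (the intrinsics and any distortion apply to the point x, -y, -z); pixel columns grow to the right and rows downward; lengths in mm; the calibration is good to about 2 mm. A picture is of the moment at which its call begins: read the wrist's pose just before it. camera_params takes no time and is no camera call.
A pose or a line that the arm cannot do raises env.IKError and nothing moves.
- workorder.sign_off(): hands the job in; it is judged then, once.
The state is a dict: "time_s": time; "qpos": joint angles; "dq": joint speeds; "tau": joint torques, N m; "tool_pos": TCP position; "orientation": TCP orientation; "force": force on the tool from outside, world axes, zero at the start; "wrist_torque": the same for the moment, N m; "width": finger opening in mm; "grip_force": force on a finger pad.
Only numpy, scipy, OpenCV 4.12 (cv2) and the standard library are available. Lean on these libraries where they do the work, as an engineer would, in place of code of your own. Each camera call takes 0.05 s, during which the arm holds its last target. There are 200 camera calls.

## Working session

There is one attempt and no reset: what is moved stays moved. The work goes in short steps, each a Python script; the robot and the scene stay as the last script left them, time stands still between calls to the robot, and variables do not carry over. Pictures are saved under pics/ and viewed, at most 14 in all, crops included, and the job is handed in when it is done.

```bash
ls; mkdir -p pics; python3 - <<'E'
from station import env, viewer
import cv2
for n in ("scene","side"):
    cv2.imwrite(f"pics/{n}0.png", viewer.camera(n)); p=viewer.camera_params(n); print(n,p)
print(viewer.camera_params("wrist"))
s=env.read_state();print(s["time_s"],s["tool_pos"],s["orientation"])
E
```

```text
pics
scene {'fx': 423.3875139026416, 'fy': 423.3875139026416, 'cx': 286.4013920848144, 'cy': 210.96445126620173, 'pose': array([[ 1.53092232e-01, -5.85949752e-01,  7.95754772e-01,
         1.48897288e+03],
       [ 9.88204943e-01,  9.37964432e-02, -1.21050480e-01,
        -1.11957596e+02],
       [-3.70946837e-03,  8.04900686e-01,  5.93397948e-01,
         7.35585980e+02],
       [ 0.00000000e+00,  0.00000000e+00,  0.00000000e+00,
         1.00000000e+00]])}
side {'fx': 517.2366089334771, 'fy': 517.2366089334771, 'cx': 279.7398485157791, 'cy': 214.8830588033688, 'pose': array([[-8.72706402e-01,  2.60854538e-01, -4.12720784e-01,
         8.46357732e+01],
       [-4.88178885e-01, -4.80145734e-01,  7.28794519e-01,
         9.22526010e+02],
       [-8.05676608e-03,  8.37505215e-01,  5.46369933e-01,
         7.35909835e+02],
       [ 0.00000000e+00,  0.00000000e+00,  0.00000000e+00,
         1.00000000e+00]])}
{'fx': 347.1192211486146, 'fy': 347.1192211486146, 'cx': 271.4730517089229, 'cy': 205.2447331376838, 'tool_from_camera': array([[ 3.40559137e-04,  9.54358259e-01,  2.98664022e-01,
         8.12196854e+01],
       [ 9.99999938e-01, -2.96790761e-04, -1.91902599e-04,
        -4.69826710e-01],
       [-9.45031079e-05,  2.98664068e-01, -9.54358300e-01,
        -8.28488152e+01],
       [ 0.00000000e+00,  0.00000000e+00,  0.00000000e+00,
         1.00000000e+00]])}
0.1 [6.24618148e+02 4.14494216e-03 3.01990122e+02] [ 7.07121618e-01  7.07091625e-01 -4.78404285e-04 -4.72331878e-04]
```

View pics/scene0.png

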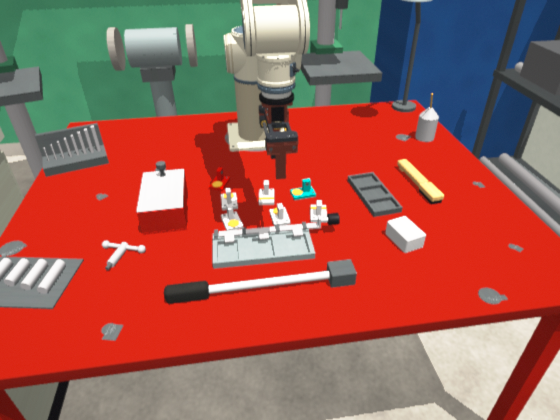

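View pics/side0.png

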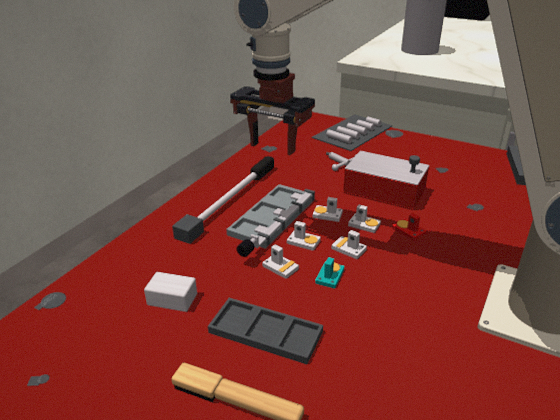

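```bash
cat > h.py <<'E'
import numpy as np, cv2
from scipy.spatial.transform import Rotation as R
from station import env, set_gripper, viewer, workorder
def cam(name):
    """picture, params and camera-to-world pose"""
    p=viewer.camera_params(name)
    if name=="wrist":
        s=env.read_state(); T=np.eye(4); T[:3,:3]=R.from_quat(s["orientation"]).as_matrix(); T[:3,3]=s["tool_pos"]
        p["pose"]=T@p["tool_from_camera"]
    return viewer.camera(name),p
def cast(p,uv,z):
    uv=np.atleast_2d(uv).astype(float)
    d=np.c_[(uv[:,0]-p["cx"])/p["fx"],-(uv[:,1]-p["cy"])/p["fy"],-np.ones(len(uv))]@p["pose"][:3,:3].T
    o=p["pose"][:3,3]
    return (o+d*((z-o[2])/d[:,2])[:,None])[:,:2]
def proj(p,X):
    c=(np.atleast_2d(X)-p["pose"][:3,3])@p["pose"][:3,:3]
    return np.c_[p["cx"]+p["fx"]*c[:,0]/-c[:,2],p["cy"]-p["fy"]*c[:,1]/-c[:,2]]
def down(a):
    """tool pointing down, closing line (tool y) at world angle a (mod pi, nearest to 0)"""
    a=(a+np.pi/2)%np.pi-np.pi/2
    y=np.array([np.cos(a),np.sin(a),0]); z=np.array([0,0,-1.]); 
    return R.from_matrix(np.c_[np.cross(y,z),y,z]).as_quat()
E
python3 - <<'E'
from h import *
import pickle
im,p=cam("scene")
for n,uv in dict(knob=(335,218),b1=(228,208),b2=(266,200),b3=(233,224),b4=(280,220),b5=(318,214),red=(218,186),turq=(304,194),tray=(374,193),rackL=(214,262),rackR=(312,257),bin=(162,200)).items(): print(n,cast(p,uv,6).round())
print(R.from_quat(down(0)).as_matrix().round(2), down(0))
env.reach([560,-60,470],down(0))
im,p=cam("wrist"); cv2.imwrite("pics/w1.png",im); pickle.dump(p,open("w1.pkl","wb"))
print(env.read_state()["time_s"],env.read_state()["qpos"])
E
```

```text
knob [[566. 168.]]
b1 [[ 469. -130.]]
b2 [[446. -15.]]
b3 [[ 548. -120.]]
b4 [[550.  12.]]
b5 [[539. 124.]]
red [[ 345. -156.]]
turq [[432. 104.]]
tray [[461. 317.]]
rackL [[ 694. -175.]]
rackR [[715.  71.]]
bin [[ 396. -325.]]
[[ 0.  1.  0.]
 [ 1.  0.  0.]
 [ 0.  0. -1.]] [0.70710678 0.70710678 0.         0.        ]
0.9833 [-1.27265951e-01  1.82802945e-01  1.57990073e+00  1.99347299e-04
  1.38193953e+00 -1.27608834e-01]
```

View pics/w1.png

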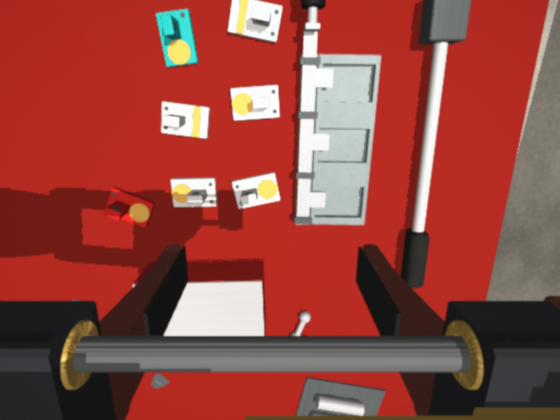

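```bash
python3 - <<'E'
from h import *
import pickle
p=pickle.load(open("w1.pkl","rb"))
print("rack corners w1",cast(p,[(312,55),(380,56),(365,222),(297,222)],18).round())
for n,uv in dict(A=(255,18),B=(255,102),C=(185,120),D=(193,192),E=(256,190)).items(): print(n,cast(p,uv,12).round())
def shot(n,pos,a):
    env.reach(pos,down(a)) if abs(a)<1.5 else env.reach(pos,q90[np.sign(a)])
    im,p=cam("wrist"); cv2.imwrite(f"pics/{n}.png",im); pickle.dump((im,p),open(n+".pkl","wb"))
q90={}
for s in (1,-1):
    y=np.array([0,s,0.]);z=np.array([0,0,-1.]); q90[s]=R.from_matrix(np.c_[np.cross(y,z),y,z]).as_quat()
shot("r1",[690,-45,250],1.6)
shot("r2",[560,-45,250],-1.6)
shot("t1",[461,240,300],0)
print(env.read_state()["time_s"])
a,b,c=[cv2.imread(f"pics/{n}.png")[:290] for n in("r1","r2","t1")]
cv2.imwrite("pics/m1.png",np.vstack([a,b])); 
E
```

```text
rack corners w1 [[ 616.   78.]
 [ 713.   77.]
 [ 712. -174.]
 [ 601. -174.]]
A [[536. 126.]]
B [[534.  14.]]
C [[428. -12.]]
D [[ 432. -125.]]
E [[ 534. -122.]]
6.3
```

View pics/m1.png

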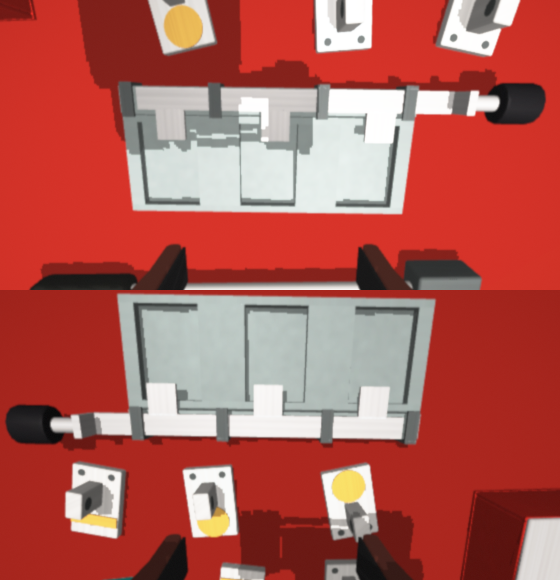

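View pics/t1.png

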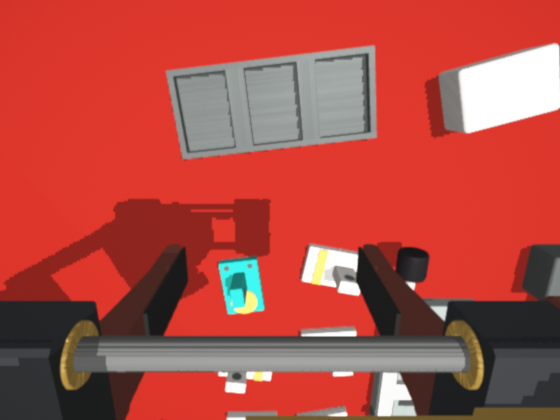

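```bash
cat >> h.py <<'E'
def nonred(im):
    h=cv2.cvtColor(im,cv2.COLOR_BGR2HSV); red=(h[...,1]>120)&((h[...,0]<9)|(h[...,0]>171))
    return ~red
def fitline(P):
    vx,vy,x,y=cv2.fitLine(np.float32(P),cv2.DIST_HUBER,0,.01,.01).ravel(); return np.array([vx,vy]),np.array([x,y])
def meet(l,m):
    t=np.linalg.solve(np.c_[l[0],-m[0]],m[1]-l[1]); return l[1]+t[0]*l[0]
E
python3 - <<'E'
from h import *
import pickle
def rack(n,cols,rows,edge):
    im,p=pickle.load(open(n+".pkl","rb")); m=nonred(im)
    # far long edge and both ends of the grey body
    far=[]; L=[]; Rr=[]
    for c in range(*cols):
        r=np.flatnonzero(m[:250,c]) if edge>0 else np.flatnonzero(m[:,c])
        if edge>0:
            k=np.flatnonzero(~m[:240,c][::-1]); col=m[:235,c]; far.append((c,np.flatnonzero(col)[-1]+.5))
        else: far.append((c,r[0]-.5))
    for r in range(*rows):
        k=np.flatnonzero(m[r,100:450])+100; L.append((k[0]-.5,r)); Rr.append((k[-1]+.5,r))
    ls=[fitline(cast(p,x,18)) for x in (far,L,Rr)]
    a,b=meet(ls[0],ls[1]),meet(ls[0],ls[2])
    print(n,a.round(1),b.round(1),np.linalg.norm(a-b).round(1),[np.degrees(np.arctan2(*l[0][::-1])).round(1) for l in ls])
    return a,b
rack("r1",(190,350),(150,205),1)
rack("r2",(150,400),(20,100),-1)
im,p=pickle.load(open("t1.pkl","rb")); m=nonred(im).astype(np.uint8)
for c in cv2.findContours(m,0,1)[0]:
    if cv2.contourArea(c)>8000 and cv2.boundingRect(c)[1]<100 and cv2.boundingRect(c)[0]<300:
        r=cv2.minAreaRect(np.float32(cast(p,c[:,0],18))); print("tray",r)
        mm=cv2.moments(np.float32(cast(p,c[:,0],18))); print(mm["m10"]/mm["m00"],mm["m01"]/mm["m00"],mm["m00"])
E
```

```text
r1 [ 710.5 -178.7] [714.4  79. ] 257.8 [np.float32(89.1), np.float32(-0.8), np.float32(-0.8)]
r2 [714.1  78.9] [ 710.3 -178.7] 257.6 [np.float32(89.2), np.float32(-0.8), np.float32(-0.8)]
tray ((463.12493896484375, 312.827880859375), (204.8964080810547, 88.95809936523438), 6.311222076416016)
463.25287297976024 312.98172877383325 17859.193956026807
```

```bash
cat >> h.py <<'E'
RO=np.array([667.5,-49.2]); RY=np.radians(-0.85); TO=np.array([463.2,312.9]); TY=np.radians(6.3)
def rot(a): return np.array([[np.cos(a),-np.sin(a)],[np.sin(a),np.cos(a)]])
def rack_pt(x,y): return RO+rot(RY)@[x,y]
def tray_pt(x,y): return TO+rot(TY)@[x,y]
def downx(a):
    y=np.array([np.cos(a),np.sin(a),0]); z=np.array([0,0,-1.]); return R.from_matrix(np.c_[np.cross(y,z),y,z]).as_quat()
def now(): return env.read_state()["time_s"]
def keeper(y0,dy,name):
    """pinch the knob when the keeper stands at y0, move it by dy along the rack's y"""
    q=downx(RY); k=rack_pt(-58,190+y0); e=rack_pt(-58,190+y0+dy)
    set_gripper(60); env.reach([*k,180],q); env.move_l([*k,103],rate=100)
    set_gripper(0); w=env.read_state()["width"]
    hit=env.move_l([*e,103],rate=40,f_stop=25)
    s=env.read_state(); print("keeper width",round(w,1),"hit",hit,"short of end",(rot(RY).T@(s["tool_pos"][:2]-e)).round(1),"f",s["force"].round(1))
    set_gripper(60); env.move_l([*env.read_state()["tool_pos"][:2],200],rate=150)
def look(xy,name):
    """bracket pose near xy, seen from straight above: centre, yaw, tag"""
    env.reach([xy[0],xy[1]-81,230],downx(0)); env.hold(.15)
    im,p=cam("wrist"); cv2.imwrite(f"pics/{name}.png",im)
    h=cv2.cvtColor(im,cv2.COLOR_BGR2HSV); tq=(h[...,0]>75)&(h[...,0]<105)&(h[...,1]>100)
    m=(nonred(im)&~tq).astype(np.uint8); m[245:]=0
    yel=((h[...,0]>15)&(h[...,0]<35)&(h[...,1]>110)).astype(np.uint8)
    best=None
    for c in cv2.findContours(m,0,1)[0]:
        if cv2.contourArea(c)<1500: continue
        P=np.float32(cast(p,c[:,0],12)); (ctr,sz,ang)=cv2.minAreaRect(P)
        if max(sz)>90 or min(sz)<35: continue
        mk=np.zeros_like(m); cv2.drawContours(mk,[c],-1,1,-1); mk&=yel
        if mk.sum()<100: continue
        d=np.hypot(*(np.array(ctr)-xy))
        if best is None or d<best[0]:
            tc=max(cv2.findContours(mk,0,1)[0],key=cv2.contourArea); T=np.float32(cast(p,tc[:,0],13)); ts=cv2.minAreaRect(T)
            if sz[0]<sz[1]: ang+=90
            yaw=np.radians(ang); v=np.array(ctr)-ts[0]
            if v@[np.cos(yaw),np.sin(yaw)]<0: yaw+=np.pi
            yaw=(yaw+np.pi)%(2*np.pi)-np.pi
            best=(d,np.array(ctr),yaw,sz,ts[1])
    if best is None: print("nothing at",xy); return None
    print(name,best[1].round(1),"yaw",np.degrees(best[2]).round(1),"size",np.round(best[3],1),"tag",np.round(best[4],1),"t",round(now(),1))
    return best[1],best[2]
def pick_place(b,target,name):
    """b=(centre,yaw); target=(nest centre, yaw)"""
    (c,th),(n,tt)=b,target
    d=(tt-th+np.pi)%(2*np.pi)-np.pi
    g=c+rot(th)@[10,0]; e=n+rot(tt)@[10,0]
    opts=[]
    for dd in (d,d-np.sign(d)*2*np.pi):
        for k in (-2,-1,0,1):
            ag=th+np.pi/2+k*np.pi
            j=env.ik([*g,95],downx(ag)); l=env.ik([*e,101],downx(ag+dd))
            if j is not None and l is not None and max(abs(j[5]),abs(l[5]))<2.5: opts.append((max(abs(j[5]),abs(l[5])),ag,dd))
    _,ag,dd=min(opts)
    set_gripper(44); env.reach([*g,160],downx(ag)); env.move_l([*g,95],rate=100)
    set_gripper(0); s=env.read_state(); env.move_l([*g,220],rate=150)
    w=env.read_state()["width"]
    if w<10: print("MISSED",w); return False
    env.reach([*e,220],downx(ag+dd)); env.move_l([*e,130],rate=150)
    hit=env.move_l([*e,101],rate=35,f_stop=12)
    s=env.read_state(); print(name,"width",round(w,1),"hit",hit,"z",s["tool_pos"][2].round(1),"f",s["force"].round(1),"t",round(s["time_s"],1))
    if s["tool_pos"][2]>106: return False
    set_gripper(26); env.move_l([*e,200],rate=150); return True
E
python3 - <<'E'
from h import *
keeper(0,45,"out")
b=look((534,14),"B1")
env.reach([560,-45,250],downx(-np.pi/2)); im,p=cam("wrist"); cv2.imwrite("pics/k1.png",im[:290]); print(now())
E
```

```text
keeper width 31.4 hit True short of end [ 0.5 -5.7] f [-0.2 -2.7  4.8]
B1 [533.9  12.9] yaw 4.1 size [71.1 47.1] tag [30.1 30.7] t 12.9
14.3583
```

View pics/k1.png

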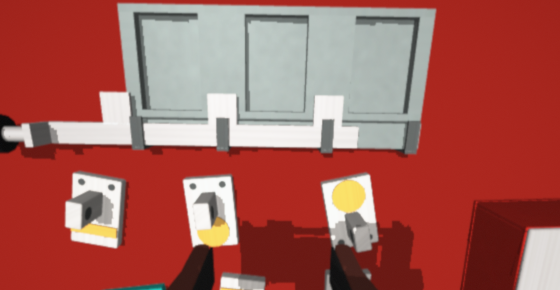

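```bash
sed -i 's/def keeper(y0,dy,name):/def keeper(y0,dy,name,fs=25):/; s/f_stop=25)/f_stop=fs)/' h.py
python3 - <<'E'
from h import *
keeper(39.5,7,"out",45)
env.reach([560,-45,250],downx(-np.pi/2)); im,p=cam("wrist"); a=cv2.imread("pics/k1.png"); cv2.imwrite("pics/k2.png",im[:290])
# tab shift between pictures, row 100
for x in (cv2.imread("pics/r2.png"),a,im):
    g=x[105,:,:].min(1) if x is not cv2.imread else 0
    print(np.flatnonzero(np.diff((g>190).astype(int))))
print(now())
E
```

```text
keeper width 31.5 hit False short of end [ 0.5 -3.8] f [  4.4 -20.7   4.9]
[146 175 252 281 359 388]
[101 129 206 235 313 343]
[101 129 206 236 314 343]
20.0333
```

The keeper was partly out at the start and is now against its outer stop (tabs centred over the blocks). Next: the passes.

```bash
python3 - <<'E'
from h import *
for n,xy,ny in (("B",(534,14),90),("E",(534,-122),-90),("D",(432,-125),0)):
    b=look(xy,n+"2")
    if b is None or not pick_place(b,(rack_pt(0,ny),RY),n): print("stop at",n); break
env.reach([560,-45,250],downx(-np.pi/2)); im,p=cam("wrist"); cv2.imwrite("pics/p1.png",im[:290]); print(now())
E
```

```text
B2 [533.8  12.9] yaw 4.1 size [71.2 47.1] tag [30.  30.7] t 21.7
B width 13.8 hit True z 101.3 f [-0.8 -0.   5. ] t 28.1
E2 [ 533.5 -123.2] yaw -167.8 size [71.2 47.1] tag [30.2 30.5] t 31.3
E width 14.0 hit True z 101.3 f [-0.7  0.6  4.5] t 39.5
D2 [ 432.7 -126.2] yaw 0.9 size [71.  47.1] tag [30.1 30. ] t 42.1
D width 13.9 hit True z 101.3 f [-1.1 -0.7  4.4] t 49.0
50.875
```

View pics/p1.png

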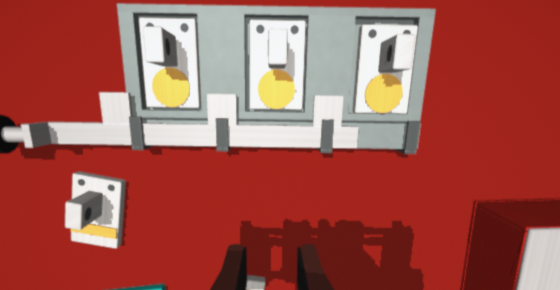

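All three passes are seated in their nests, tags toward the keeper. Next: close the keeper, then the rejects.

```bash
python3 - <<'E'
from h import *
keeper(45,-49,"home",45)
env.reach([560,-45,250],downx(-np.pi/2)); im,p=cam("wrist"); cv2.imwrite("pics/k3.png",im[:290]); print(now())
for n,xy,tx in (("A",(536,126),70),("C",(428,-12),-70)):
    b=look(xy,n+"2")
    if b is None: break
    t=min((TY+np.pi/2,TY-np.pi/2),key=lambda t:abs((t-b[1]+np.pi)%(2*np.pi)-np.pi))
    if not pick_place(b,(tray_pt(tx,0),t),n): print("stop at",n); break
env.reach([461,240,300],downx(0)); im,p=cam("wrist"); cv2.imwrite("pics/t2.png",im); print(now())
E
```

```text
keeper width 31.1 hit False short of end [0.4 3.4] f [ 2.6 24.3  3.3]
58.15
A2 [534.9 125.4] yaw -11.1 size [47.2 71. ] tag [44.4 10.1] t 59.6
A width 13.7 hit True z 101.3 f [-0.6 -0.4  4.1] t 66.5
C2 [426.7 -12.2] yaw 172.9 size [47.2 71.1] tag [44.2 10. ] t 69.5
C width 13.7 hit True z 101.2 f [-0.5 -0.7  4.7] t 76.8
78.7417
```

View pics/k3.png

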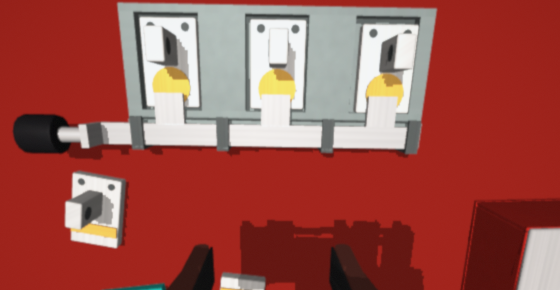

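View pics/t2.png

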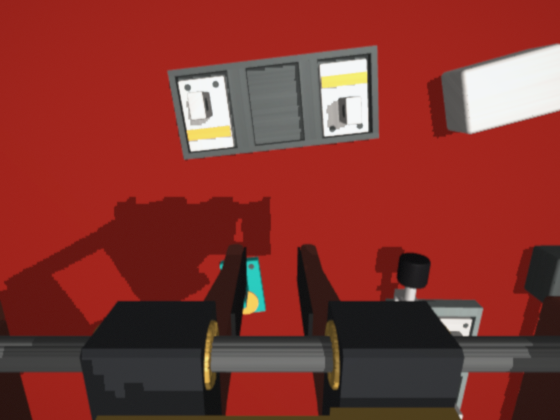

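```bash
python3 - <<'E'
from h import *
env.reach([500,60,400],downx(0))
im,p=cam("scene"); jm,_=cam("side"); cv2.imwrite("pics/end.png",np.hstack([cv2.resize(im[120:320,100:460],(400,222)),cv2.resize(jm[130:370,130:460],(400,291))[:222]])); print(now())
E
```

```text
79.6917
```

View pics/end.png

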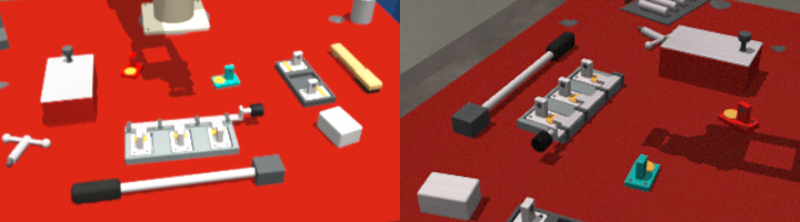

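The final views show three passes under the keeper, two rejects in the tray, and no loose brackets besides the red and turquoise look-alikes.

```bash
python3 -c "
from station import workorder; print(workorder.sign_off())"
```

```text
the job is handed in; nothing more can be done
None
```

The job is handed in, finished at about 80 s: the 3 pass brackets are seated in the rack with the keeper pushed home against its stop, the 2 reject brackets are seated in tray pockets 1 and 3, and nothing else was moved.

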